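# Close up the bar box

## Robot

A 7-joint arm with a two-finger parallel gripper is mounted at the origin on the work surface. World frame = base frame: x ahead of the robot, y to its left, z up, the work surface at z = 0. Lengths are in m, angles in rad, forces in N, time in s.
With the tool pointing down it reaches from about 0.4 to 0.9 m from the base axis. Payload 5.5 kg.
Tool frame: the origin (TCP) lies midway between the tips of the shut fingers; the grasp point (between the pads) lies 19 mm behind it; z points along the fingers, y is the direction in which the jaws open and shut (so a half turn about z gives the same grasp; the last joint's range is limited). The gripper opens to 85 mm and grips with 20 to 120 N. Pads are 22 mm wide; open, the fingers measure 114 mm over their backs; the gripper's body (76 mm by 85 mm) begins 54 mm behind the grasp point. The pads swing forward as they close: fully open they stand 13 mm farther back than shut.
Start: joints at [-0.961, 0.501, -0.427, 1.55, 0.221, 1.138, -0.21], TCP at [0.221, 0.611, 0.231] pointing down, gripper open.
Joint ranges: [-2.88, 2.88], [-0.31, 2.03], [-1.54, 1.56], [0.2, 2.42], [-1.41, 4.55], [0.19, 2.02], [-2.57, 2.57]. Speed limits (rad/s): [2.57, 2.57, 3.14, 3.14, 3.14, 3.14, 3.14].

## Interface

Orientations are given as a unit quaternion [w, x, y, z].
In Python, from rig import arm gives the robot as it stands.
- The arm moves only by the shell command python3 -m inch 'ROWS' [OPENING] [FORCE]. ROWS is JSON, one flat list of numbers, 4 for each row, row after row: the shift along the tool's x, y, z in m, then the turn about the tool's z in rad. A call has exactly 10 rows; each row is the pose to reach, as a shift and turn from the pose commanded when the call began, along the tool's axes at that moment; what a row does not reach only later rows make up. A row lasts 1/8 s, in which the tool goes at most 62.5 mm and 10.7 degrees, less where a joint would pass 70% of its speed; a pose out of reach is approached as far as the arm can. A call with a gripper value outside its range is refused whole. OPENING is the opening in per cent of the stroke, from 0 (shut) to 100 (fully open), set as the call begins (- or left out, the last holds). The fingers move at their own pace and stop on an object; FORCE is the grip in N (left out, the last holds). Time passes only in rows, so rows that repeat a pose let the fingers close, or fill a call up. It gives the time, the measured TCP pose, the force and the opening at its end, in the units of the state.
- arm.sense(): the state, without advancing time (a new reading comes with each control period).
- arm.get_image(name): name is "side" or "top" or "wrist"; returns the picture (480x640x3 uint8, red, green, blue); there is no depth.
- arm.get_calibration(name): a dict with "camera_matrix" (3x3 intrinsics, pixels), "R" (3x3) and "t" (3): a world point X has camera coordinates R X + t; the wrist camera has in their place "tool_from_camera" (4x4, takes a point from camera to tool coordinates, whose origin is the TCP and whose axes are the flange's). Camera axes: x right, y down, z forward; pixel columns grow to the right and rows downward; lengths in m; the calibration is good to about 2 mm. A picture is of the moment at which its call begins: read the wrist's pose just before it. get_calibration takes no time and is no camera call.
- arm.sign_off(): hands the job in, once; it reports no verdict.
The state is a dict: "time": time; "joint_pos": joint angles; "joint_vel": joint speeds; "joint_torque": joint torques, N m; "tool_pos": TCP position; "eef_rot": TCP orientation; "force": force on the tool from outside, world axes, zero at the start; "wrist_torque": the same for the moment, N m; "grip_width": opening from 0.0 (shut) to 1.0 (fully open).
Only numpy, scipy, OpenCV 4.12 (cv2) and the standard library are available. Lean on these libraries where they do the work, as an engineer would, in place of code of your own. Each camera call takes 0.05 s, during which the arm holds its last target.

## Task

The bar box on the ledge has been left open. With the fingertips only, push its drawer fully home first, and then push its raised lid down until it is fully shut, gently and without slamming it. Pinch, lift and carry nothing, open neither of them any further, and do not touch the opener lying in the box, the decanter, the tumbler or the lamp's dimmer knob.

Things in the scene. Friction and masses are not known exactly. Their poses are not given: they have to be found in the camera images.
- barbox: Wooden bar box fixed to the ledge, 160 (its x) by 220 (its y) by 85 mm high without the lid. Origin: centre of its underside, on the ledge. Its x axis points from the drawer front to the hinge side (away from the robot), its z up. Lower half: a drawer that slides out along the box's -x. Upper half: an open-topped compartment with walls 8 mm thick, its floor 56 mm above the ledge, closed by the lid.
- drawer (a joint): How far the drawer stands out, m: 0 is fully home, it grows as the drawer comes out along the box's -x. It stops at 0 against soft felt; about 2 N of friction plus light damping (4 N per m/s), no spring.
- drawer_pull (a point): Centre of the flat outer face of the drawer's pull, a solid dark wooden block 100 mm wide (box y), 20 mm high, standing 18 mm out from the drawer front; 30 mm above the ledge. With the drawer home it lies 110 mm from the box's origin along the box's -x. The drawer front itself is 12 mm thick, spans 8 to 50 mm above the ledge and, when home, lies against the box's front face.
- lid (a joint): Lid angle, rad: 0 is shut (lid level on the box), it grows as the lid opens upward about the hinge. A stiff friction hinge (about 0.35 N m) holds the lid where it is left; the lid weighs 220 g. It stops at 0 against soft felt.
- lid_hinge (a point): Middle of the hinge line, which runs along the box's y: 80 mm along the box's +x from its origin, 85 mm above the ledge, at the underside of the lid. Its axes are the box's.
- lid_edge (a point): Middle of the lid's free edge, on its outer (upper) face. The lid is a pale flat wooden board without a handle, 166 mm from hinge to free edge, 224 mm wide, 8 mm thick. Shut, its outer face is 93 mm above the ledge.
- opener: Flat stainless bottle opener, about 110 by 38 by 6 mm, lying loose on the floor of the box's upper compartment. Origin: near its middle, on its underside. Not to be touched.
- decanter: Empty glass decanter with a round glass stopper, 104 mm across, 213 mm tall, loose on the ledge at one side of the box. Origin: centre of its underside, z up. Not to be disturbed.
- tumbler: Charcoal ceramic tumbler, 80 mm across the rim, 95 mm tall, loose on the ledge at the other side of the box. Origin: centre of its underside, z up. Not to be disturbed.
- dimmer: The picture lamp's brass dimmer knob, not to be touched. Origin: on its axis, at the foot of the knob; the knob is about 44 mm across, on a white base on the ledge at the box's right (-y), in front of and beyond the vessel on that side.

How it is judged:
By the outcome, as a careful person would: the job done as asked, in the order asked, and still so for the second after the job is handed in, with the robot touching nothing.
It also fails if it takes over 54 s, if anything falls off the work surface, if the arm or the gripper's body presses on something with over 40 N, if the wrist force passes 120 N, or if a joint passes its speed limit or range.

## Working session

There is one attempt and no reset: what is moved stays moved. The work goes in short steps, Python scripts to look and compute and a shell command to move; the robot and the scene stay as the last step left them, time stands still between calls to the robot, and variables do not carry over. Pictures are saved under pics/ and viewed, and the job is handed in when it is done.

```bash
mkdir -p pics; ls; cat > h.py <<'E'
import numpy as np, cv2
from rig import arm
def save(n,f):
    im=arm.get_image(n); cv2.imwrite('pics/'+f,cv2.cvtColor(im,cv2.COLOR_RGB2BGR)); return im
def proj(n,X):
    c=arm.get_calibration(n);K=np.array(c['camera_matrix']);p=np.array(c['R'])@np.array(X).T+np.array(c['t'])[:,None]
    p=K@p; return (p[:2]/p[2]).T
def ray(n,uv):
    c=arm.get_calibration(n);K=np.array(c['camera_matrix']);R=np.array(c['R']);t=np.array(c['t'])
    return -R.T@t, R.T@np.linalg.solve(K,np.array([uv[0],uv[1],1.]))
def plane(n,uv,z):
    o,d=ray(n,uv); return o+d*(z-o[2])/d[2]
def tri(uva,a,uvb,b):
    o1,d1=ray(a,uva);o2,d2=ray(b,uvb)
    A=np.stack([d1,-d2],1);s=np.linalg.lstsq(A,o2-o1,rcond=None)[0]
    p,q=o1+s[0]*d1,o2+s[1]*d2; return (p+q)/2,np.linalg.norm(p-q)
E
python3 - <<'E'
from h import *
s=arm.sense();print({k:np.round(v,3) for k,v in s.items()})
save('top','t0.png');save('side','s0.png')
for n in('top','side'):
    c=arm.get_calibration(n);print(n,-np.array(c['R']).T@np.array(c['t']),np.array(c['R']).round(2).tolist(),c['camera_matrix'])
E
```

```text
pics
{'time': np.float64(0.0), 'joint_pos': array([-0.961,  0.502, -0.427,  1.551,  0.221,  1.138, -0.21 ]), 'joint_vel': array([-0.001, -0.001,  0.001, -0.001,  0.001, -0.   , -0.   ]), 'joint_torque': array([-0.0000e+00, -5.6951e+01, -5.8160e+00, -2.8095e+01,  1.1000e-02,
        1.2000e-02,  0.0000e+00]), 'tool_pos': array([0.221, 0.611, 0.23 ]), 'eef_rot': array([-0.   ,  0.172,  0.985, -0.001]), 'force': array([ 0.015, -0.285, -0.365]), 'wrist_torque': array([ 0.034, -0.041,  0.044]), 'grip_width': np.float64(1.002)}
top [0.40723962 0.03179965 1.05880721] [[0.02, -1.0, 0.02], [-0.98, -0.02, -0.19], [0.19, -0.01, -0.98]] [[569.91173501   0.         315.25892064]
 [  0.         569.91173501 240.60168285]
 [  0.           0.           1.        ]]
side [ 0.36112912 -0.92011213  0.75796581] [[0.97, -0.25, -0.01], [-0.14, -0.54, -0.83], [0.2, 0.81, -0.56]] [[541.20712408   0.         318.96811481]
 [  0.         541.20712408 239.46391871]
 [  0.           0.           1.        ]]
```

View pics/t0.png

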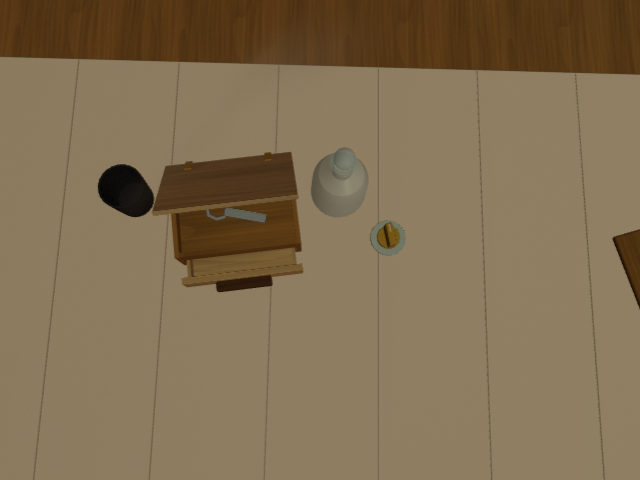

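View pics/s0.png

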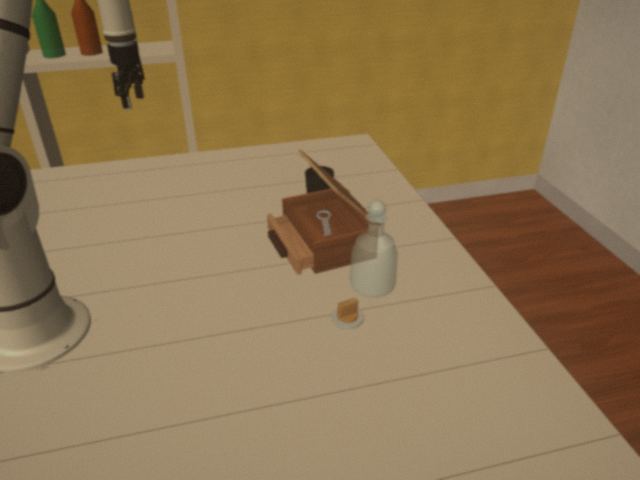

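```bash
python3 - <<'E'
import cv2
a=cv2.imread('pics/t0.png')[130:310,80:420];cv2.imwrite('pics/t0z.png',cv2.resize(cv2.convertScaleAbs(a,alpha=1.5),None,fx=2.35,fy=2.35,interpolation=cv2.INTER_CUBIC))
a=cv2.imread('pics/s0.png')[140:340,250:410];cv2.imwrite('pics/s0z.png',cv2.resize(cv2.convertScaleAbs(a,alpha=1.4),None,fx=3,fy=3,interpolation=cv2.INTER_CUBIC))
E
```

```text
(no output)
```

View pics/t0z.png

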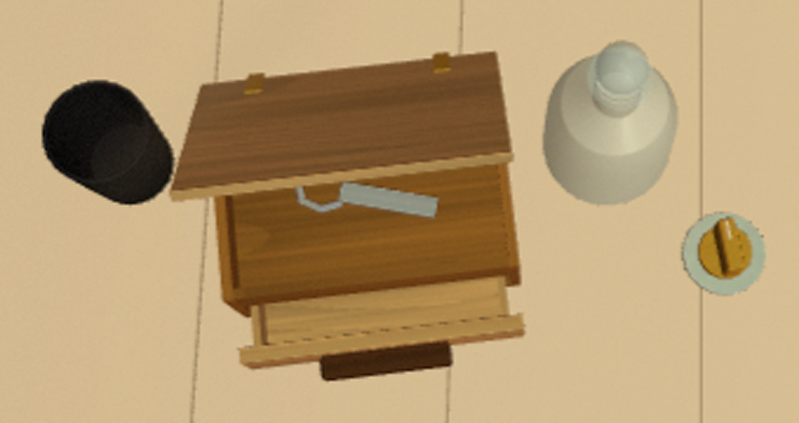

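View pics/s0z.png

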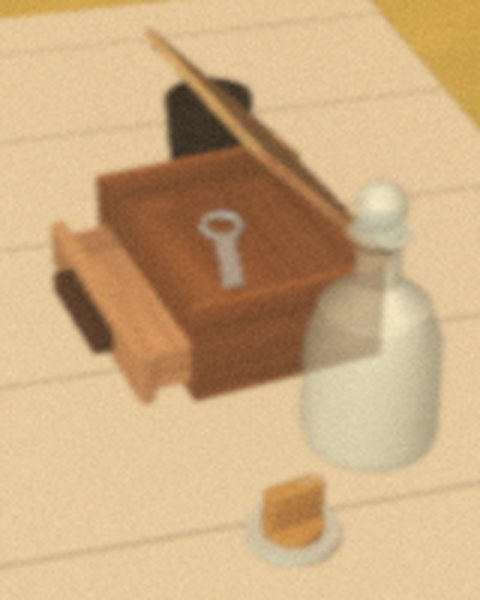

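```bash
python3 - <<'E'
from h import *
Z=lambda u,v:(80+u/2.35,130+v/2.35)
S=lambda u,v:(250+u/3,140+v/3)
for nm,uv,z in [('rimL',(222,300),.085),('rimR',(519,283),.085),('hingeL',(255,80),.09),('hingeR',(442,62),.09),('pullL',(322,379),.03),('pullR',(452,365),.03),('dfL',(241,362),.05),('dfR',(524,331),.05),('dfRback',(522,315),.05),('dim',(723,253),.02),('tumblerbase',(132,160),.03),('lidhingeR',(497,52),.09),('lidhingeL',(203,84),.09)]:
    print(nm,plane('top',Z(*uv),z).round(4))
for nm,uv,z in [('rimL',(98,180),.085),('rimR',(192,308),.085),('botR',(196,398),0.0),('pullbR',(98,350),.02),('deccenter',(370,440),0.0),('dim',(293,530),0)]:
    print('side',nm,plane('side',S(*uv),z).round(4))
print(tri(Z(512,157),'top',S(355,215),'side'))
print('lid edge L?',tri(Z(173,193),'top',S(150,32),'side'))
print('stopper',tri(Z(622,65),'top',S(381,210),'side'))
E
```

```text
rimL [0.5593 0.2607 0.085 ]
rimR [0.577  0.0434 0.085 ]
hingeL [0.7267 0.2459 0.09  ]
hingeR [0.7446 0.1058 0.09  ]
pullL [0.5084 0.1932 0.03  ]
pullR [0.5213 0.094  0.03  ]
dfL [0.5179 0.2515 0.05  ]
dfR [0.5462 0.0391 0.05  ]
dfRback [0.5584 0.0409 0.05  ]
dim [ 0.6162 -0.1168  0.02  ]
tumblerbase [0.6781 0.3518 0.03  ]
lidhingeR [0.7536 0.0644 0.09  ]
lidhingeL [0.7226 0.2847 0.09  ]
side rimL [0.5609 0.2549 0.085 ]
side rimR [0.5915 0.0486 0.085 ]
side botR [0.5941 0.05   0.    ]
side pullbR [0.5286 0.1039 0.02  ]
side deccenter [ 0.7068 -0.0327  0.    ]
side dim [ 0.6228 -0.1134 -0.    ]
(array([0.6853488 , 0.04473172, 0.14476449]), np.float64(0.05643298443725193))
lid edge L? (array([0.6107903 , 0.26822491, 0.20761006]), np.float64(0.0018790331500018282))
stopper (array([ 0.70856757, -0.02379317,  0.19331226]), np.float64(0.002041238918922897))
```

```bash
cat >> h.py <<'E'
from scipy.spatial.transform import Rotation as Ro
YAW=.135; O=np.array([.655,.163,0]); BX=np.array([np.cos(YAW),np.sin(YAW),0]);BY=np.array([-np.sin(YAW),np.cos(YAW),0])
def box(x,y,z): return O+BX*x+BY*y+np.array([0,0,z])
def inbox(p): d=np.array(p)-O; return np.array([d@BX,d@BY,d[2]])
def R():
    q=arm.sense()['eef_rot']; return Ro.from_quat([q[1],q[2],q[3],q[0]]).as_matrix()
def shift(p): return (R().T@(np.array(p)-arm.sense()['tool_pos'])).round(4)
def turn():
    y=R()[:,1]; a=np.arctan2(y[1],y[0])-np.arctan2(BY[1],BY[0]); return (a+np.pi/2)%np.pi-np.pi/2  # turn about tool z (down)
E
python3 -c "
from h import *
print(R().round(3),turn(),inbox(arm.sense()['tool_pos']))
print(box(-.185,0,.15),shift(box(-.185,0,.15)))"
```

```text
[[-0.94   0.34  -0.001]
 [ 0.34   0.94  -0.002]
 [ 0.    -0.002 -1.   ]] -0.481745762998691 [-0.37005552  0.50204511  0.23034449]
[0.47168325 0.13810079 0.15      ] [-0.3966 -0.359   0.081 ]
```

```bash
python3 -m inch '[-0.04,-0.036,0.005,-0.05,-0.08,-0.072,0.01,-0.1,-0.12,-0.108,0.015,-0.15,-0.16,-0.144,0.02,-0.2,-0.20,-0.18,0.03,-0.25,-0.24,-0.216,0.04,-0.3,-0.28,-0.252,0.05,-0.35,-0.32,-0.288,0.06,-0.4,-0.36,-0.324,0.07,-0.45,-0.397,-0.359,0.08,-0.482]' 0
python3 -c "
from h import *
s=arm.sense();print(s['time'],inbox(s['tool_pos']),turn(),s['force'],s['grip_width'],shift(box(-.185,0,.028)))"
```

```text
time: 1.35
tool_pos: [0.4728, 0.1369, 0.1509]
eef_rot: [-0.0, -0.068, 0.998, -0.0]
force: [1.0, 0.3, 0.5]
grip_width: 0.0
1.35 [-0.18402561 -0.00130804  0.15089693] 0.0011521755648622456 [1.03050107 0.29497349 0.52565971] 0.00023133861021373765 [0.001  0.0013 0.1229]
```

```bash
python3 -m inch '[0,0,0.015,0,0,0,0.03,0,0,0,0.045,0,0,0,0.06,0,0,0.001,0.075,0,0,0.001,0.09,0,0,0.001,0.105,0,0,0.001,0.115,0,0,0.001,0.122,0,0,0.001,0.122,0]'
python3 - <<'E'
from h import *
s=arm.sense();print(inbox(s['tool_pos']),s['force'])
save('top','t1.png');save('side','s1.png');save('wrist','w1.png')
E
```

```text
time: 2.6
tool_pos: [0.4719, 0.1397, 0.0289]
eef_rot: [-0.0, -0.068, 0.998, -0.0]
force: [-0.2, -1.0, 0.3]
grip_width: -0.001
[-0.18461296  0.0015166   0.02886768] [-0.18098544 -1.02883764  0.27795387]
```

View pics/s1.png

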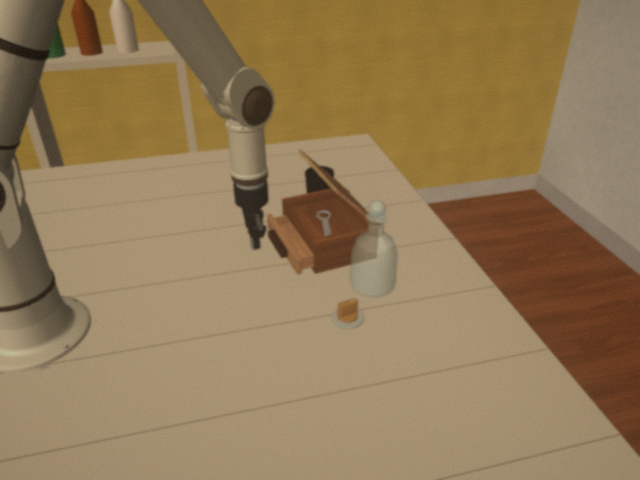

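View pics/w1.png

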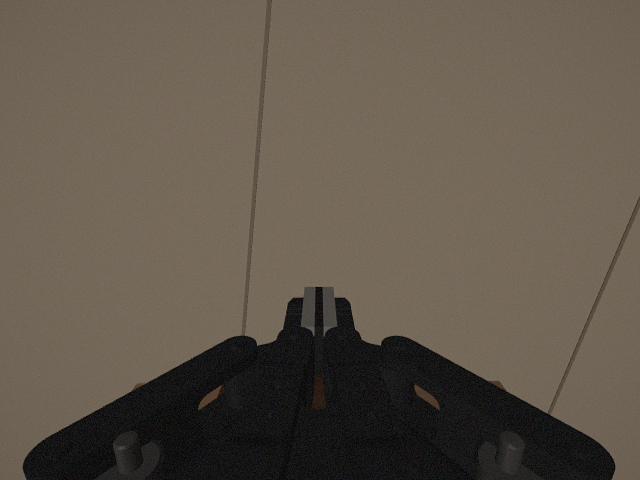

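The side view shows the shut fingertips at about (255,243), just in front of the dark pull at (277,243), at its height and centred on it. I'll push along the box's +x (tool −x).

```bash
python3 -m inch '[-0.007,0,0,0,-0.014,0,0,0,-0.02,0,0,0,-0.026,0,0,0,-0.032,0,0,0,-0.037,0,0,0,-0.042,0,0,0,-0.047,0,0,0,-0.052,0,0,0,-0.055,0,0,0]'
python3 - <<'E'
from h import *
s=arm.sense();print(inbox(s['tool_pos']),s['force'])
save('top','t2.png')
E
```

```text
time: 4.0
tool_pos: [0.5267, 0.1473, 0.0291]
eef_rot: [-0.0, -0.068, 0.998, 0.0]
force: [-2.4, 0.6, 0.7]
grip_width: -0.002
[-0.1292441   0.00173978  0.02911258] [-2.38973025  0.59173487  0.73965933]
```

View pics/t2.png

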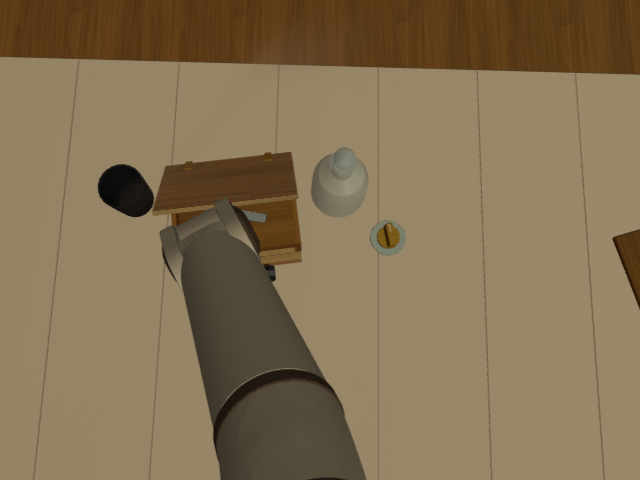

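The drawer front at (300,258) has moved in and the force is 2.4 N, which is the drawer's friction. I'll continue slowly to the stop.

```bash
python3 -m inch '[-0.001,0,0,0,-0.002,0,0,0,-0.003,0,0,0,-0.004,0,0,0,-0.005,0,0,0,-0.006,0,0,0,-0.007,0,0,0,-0.008,0,0,0,-0.009,0,0,0,-0.009,0,0,0]'
python3 - <<'E'
from h import *
s=arm.sense();print(inbox(s['tool_pos']),s['force'])
E
```

```text
time: 5.3
tool_pos: [0.5358, 0.1484, 0.0294]
eef_rot: [0.0, -0.068, 0.998, 0.0]
force: [-1.2, 1.1, -1.7]
grip_width: -0.001
[-0.12010482  0.0015491   0.02936316] [-1.24616158  1.08978041 -1.66627947]
```

```bash
python3 -m inch '[-0.001,0,0,0,-0.002,0,0,0,-0.003,0,0,0,-0.004,0,0,0,-0.005,0,0,0,-0.006,0,0,0,-0.007,0,0,0,-0.007,0,0,0,-0.007,0,0,0,-0.007,0,0,0]'
python3 - <<'E'
from h import *
s=arm.sense();print(inbox(s['tool_pos']),s['force'])
E
```

```text
time: 6.55
tool_pos: [0.5363, 0.1483, 0.0286]
eef_rot: [-0.006, -0.068, 0.998, -0.001]
force: [-16.4, -1.8, 12.6]
grip_width: -0.002
[-0.11958773  0.00145057  0.02859706] [-16.43160541  -1.81413699  12.58469224]
```

```bash
python3 -m inch '[0.01,0,0,0,0.025,0,0,0,0.04,0,-0.01,0,0.045,0,-0.04,0,0.045,0,-0.08,0,0.045,0,-0.13,0,0.045,0,-0.18,0,0.045,0,-0.23,0,0.045,0,-0.27,0,0.045,0,-0.28,0]'
python3 - <<'E'
from h import *
s=arm.sense();print(inbox(s['tool_pos']),s['force'])
a=save('top','t3.png');b=save('side','s3.png')
import cv2
cv2.imwrite('pics/s3z.png',cv2.cvtColor(cv2.resize(cv2.convertScaleAbs(b[140:320,220:420],alpha=1.4),None,fx=3,fy=3),cv2.COLOR_RGB2BGR))
E
```

```text
time: 7.8
tool_pos: [0.4989, 0.1437, 0.3131]
eef_rot: [0.003, -0.068, 0.998, 0.0]
force: [0.9, 0.1, -0.5]
grip_width: -0.001
[-0.1572482   0.00186156  0.31306777] [ 0.93340578  0.0656092  -0.48936908]
```

View pics/s3z.png

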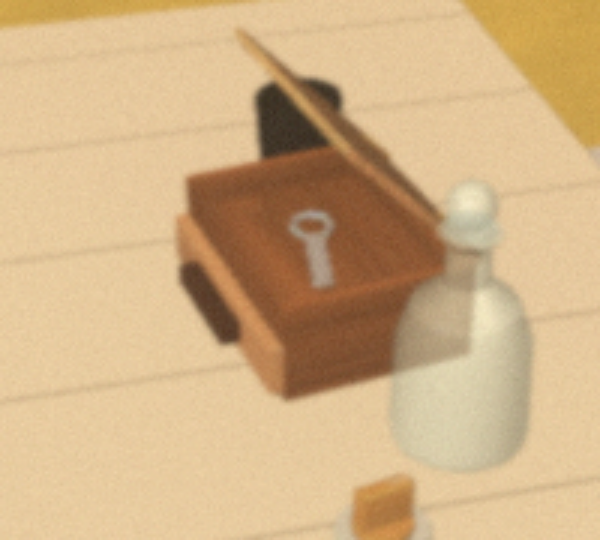

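View pics/t3.png

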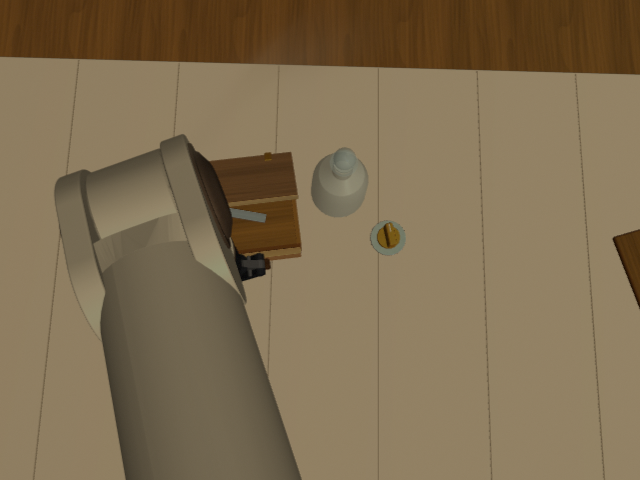

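The drawer front is flush: the pale front sits against the box along (180,230)–(285,395) in the zoomed side view. The lid hasn't moved. Next I'll move over the lid's outer face.

```bash
python3 -c "
from h import *
print(shift(box(.006,0,.30)),shift(box(.006,0,.225)))"
```

```text
[-0.1641 -0.0016  0.0112] [-0.1639 -0.0016  0.0862]
```

```bash
python3 -m inch '[-0.025,0,0,0,-0.055,0,0,0,-0.085,0,0,0,-0.115,0,0.005,0,-0.14,0,0.01,0,-0.16,0,0.02,0,-0.164,-0.001,0.04,0,-0.164,-0.001,0.06,0,-0.164,-0.001,0.075,0,-0.164,-0.001,0.083,0]'
python3 - <<'E'
from h import *
s=arm.sense();print(inbox(s['tool_pos']),s['force'],turn())
b=save('side','s4.png')
cv2.imwrite('pics/s4z.png',cv2.cvtColor(cv2.resize(cv2.convertScaleAbs(b[100:300,220:420],alpha=1.4),None,fx=3,fy=3),cv2.COLOR_RGB2BGR))
E
```

```text
time: 9.15
tool_pos: [0.6594, 0.1642, 0.2248]
eef_rot: [-0.001, -0.068, 0.998, -0.0]
force: [-0.3, -0.0, 0.7]
grip_width: -0.0
[0.00450882 0.00055207 0.2248206 ] [-0.27892263 -0.04427756  0.72874457] 0.0004938437533184015
```

View pics/s4z.png

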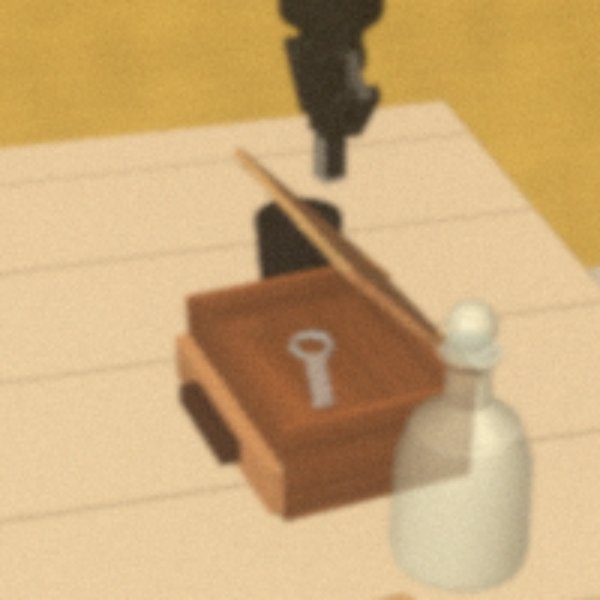

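```bash
python3 -c "
from h import *
for th in np.arange(.85,-.04,-.05):
    c,s=np.cos(th),np.sin(th); p=box(.08-.14*c+.008*s+.011,0,.085+.14*s+.008*c); print(th.round(3),shift(p),inbox(p).round(3))"
```

```text
0.85 [-0.0002 -0.0005  0.0289] [ 0.005 -0.     0.195]
0.8 [ 0.0052 -0.0005  0.0334] [-0.001  0.     0.191]
0.75 [ 0.0103 -0.0005  0.0381] [-0.006 -0.     0.186]
0.7 [ 0.0153 -0.0005  0.0431] [-0.011  0.     0.181]
0.65 [ 0.0199 -0.0005  0.0483] [-0.016  0.     0.176]
0.6 [ 0.0243 -0.0005  0.0538] [-0.02  -0.     0.171]
0.55 [ 0.0285 -0.0005  0.0594] [-0.024 -0.     0.165]
0.5 [ 0.0323 -0.0005  0.0653] [-0.028 -0.     0.159]
0.45 [ 0.0359 -0.0005  0.0713] [-0.032 -0.     0.153]
0.4 [ 0.0391 -0.0005  0.0776] [-0.035  0.     0.147]
0.35 [ 0.042  -0.0005  0.0839] [-0.038 -0.     0.141]
0.3 [ 0.0446 -0.0005  0.0904] [-0.04  -0.     0.134]
0.25 [ 0.0469 -0.0005  0.0971] [-0.043 -0.     0.127]
0.2 [ 0.0488 -0.0005  0.1038] [-0.045 -0.     0.121]
0.15 [ 0.0504 -0.0005  0.1106] [-0.046  0.     0.114]
0.1 [ 0.0517 -0.0005  0.1175] [-0.048  0.     0.107]
0.05 [ 0.0526 -0.0005  0.1245] [-0.048  0.     0.1  ]
-0.0 [ 0.0531 -0.0004  0.1315] [-0.049  0.     0.093]
```

```bash
python3 -m inch '[0,0,0.007,0,0,0,0.014,0,0,0,0.02,0,0,0,0.024,0,0,0,0.027,0,0,0,0.029,0,0.003,0,0.031,0,0.005,0,0.033,0,0.008,0,0.036,0,0.010,0,0.038,0]'
python3 - <<'E'
from h import *
s=arm.sense();print(inbox(s['tool_pos']),s['force'],s['wrist_torque'])
b=save('side','s5.png')
cv2.imwrite('pics/s5z.png',cv2.cvtColor(cv2.resize(cv2.convertScaleAbs(b[100:300,220:420],alpha=1.4),None,fx=3,fy=3),cv2.COLOR_RGB2BGR))
E
```

```text
time: 10.45
tool_pos: [0.6508, 0.1631, 0.1887]
eef_rot: [0.0, -0.068, 0.998, 0.0]
force: [0.5, -0.3, 2.0]
grip_width: -0.005
[-0.00417841  0.0006459   0.18866201] [ 0.48159722 -0.34674011  1.98255288] [-0.00702338 -0.07730562 -0.03639007]
```

View pics/s5z.png

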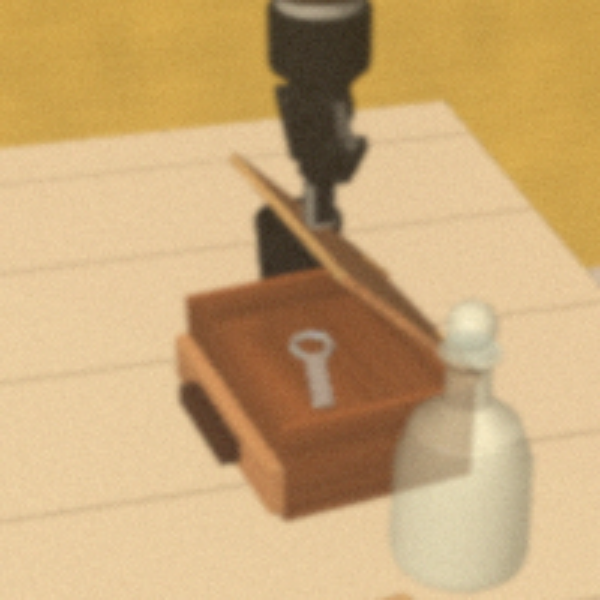

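The fingertips have touched the outer face and the lid's corner has just started down, from (238,150) to (234,157). The force is about 2 N. I'll follow the arc slowly.

```bash
python3 -m inch '[0.003,0,0.003,0,0.005,0,0.005,0,0.008,0,0.008,0,0.010,0,0.010,0,0.012,0,0.013,0,0.014,0,0.016,0,0.016,0,0.019,0,0.018,0,0.021,0,0.020,0,0.024,0,0.022,0,0.027,0]'
python3 -m inch '[0.002,0,0.003,0,0.004,0,0.006,0,0.005,0,0.009,0,0.007,0,0.012,0,0.008,0,0.015,0,0.010,0,0.019,0,0.011,0,0.022,0,0.012,0,0.025,0,0.013,0,0.028,0,0.014,0,0.032,0]'
python3 - <<'E'
from h import *
s=arm.sense();print(inbox(s['tool_pos']),s['force'],s['wrist_torque'])
b=save('side','s6.png')
cv2.imwrite('pics/s6z.png',cv2.cvtColor(cv2.resize(cv2.convertScaleAbs(b[100:300,220:420],alpha=1.4),None,fx=3,fy=3),cv2.COLOR_RGB2BGR))
E
```

```text
time: 11.75
tool_pos: [0.6288, 0.16, 0.1611]
eef_rot: [0.0, -0.068, 0.998, 0.0]
force: [1.1, 0.5, 0.9]
grip_width: -0.002
time: 13.0
tool_pos: [0.6149, 0.1583, 0.1291]
eef_rot: [0.0, -0.068, 0.998, 0.0]
force: [-1.2, -0.8, 1.4]
grip_width: 0.0
[-0.04040706  0.00072903  0.1291146 ] [-1.24602418 -0.82540135  1.43508183] [-0.06653384  0.17516576  0.04655663]
```

View pics/s6z.png

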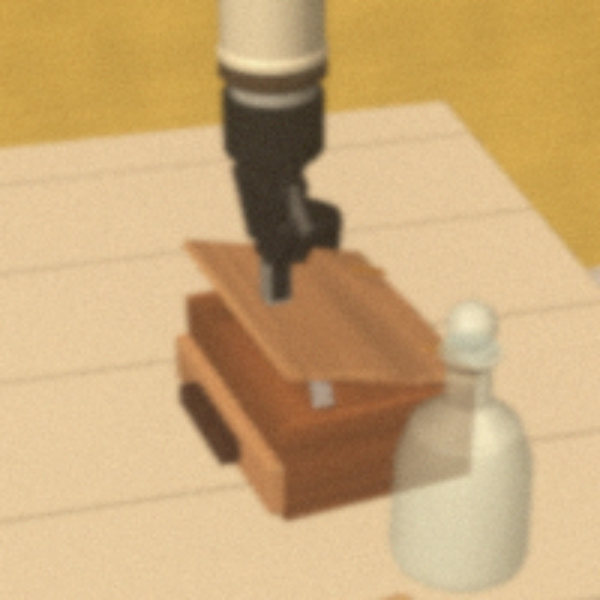

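The lid is following smoothly and stands about 0.25 rad open, its free edge running (190,243)–(300,380). 36 mm of travel remains.

```bash
python3 -m inch '[0.001,0,0.003,0,0.002,0,0.006,0,0.003,0,0.009,0,0.004,0,0.012,0,0.004,0,0.015,0,0.005,0,0.018,0,0.005,0,0.021,0,0.005,0,0.024,0,0.006,0,0.027,0,0.006,0,0.029,0]'
python3 -m inch '[0,0,0.001,0,0,0,0.002,0,0,0,0.003,0,0,0,0.004,0,0,0,0.005,0,0,0,0.006,0,0,0,0.007,0,0,0,0.008,0,0,0,0.009,0,0,0,0.009,0]'
python3 - <<'E'
from h import *
s=arm.sense();print(inbox(s['tool_pos']),s['force'])
E
```

```text
time: 14.3
tool_pos: [0.6089, 0.1573, 0.1001]
eef_rot: [-0.0, -0.068, 0.998, -0.0]
force: [-0.6, -0.6, 1.1]
grip_width: -0.001
time: 15.55
tool_pos: [0.609, 0.1573, 0.093]
eef_rot: [0.0, -0.068, 0.998, -0.0]
force: [-4.8, -0.7, 13.8]
grip_width: -0.003
[-0.04634723  0.00056094  0.09300822] [-4.81906294 -0.71492323 13.79525486]
```

```bash
python3 -m inch '[0,0,0.0005,0,0,0,0.001,0,0,0,0.0015,0,0,0,0.002,0,0,0,0.002,0,0,0,0.002,0,0,0,0.002,0,0,0,0.002,0,0,0,0.002,0,0,0,0.002,0]'
python3 -c "
from h import *
s=arm.sense();print(inbox(s['tool_pos']),s['force'])"
python3 -m inch '[0,0,-0.005,0,0,0,-0.01,0,0,0,-0.02,0,0,0,-0.04,0,0,0,-0.07,0,0,0,-0.1,0,0,0,-0.13,0,0,0,-0.16,0,0.03,0,-0.18,0,0.06,0,-0.18,0]'
python3 -m inch '[0.04,0,0,0,0.08,0.02,0,0,0.12,0.05,0,0,0.14,0.09,0,0,0.14,0.13,0,0,0.14,0.17,0,0,0.14,0.21,0,0,0.14,0.25,0,0,0.14,0.25,0,0,0.14,0.25,0,0]'
python3 - <<'E'
from h import *
a=save('top','t7.png');b=save('side','s7.png')
cv2.imwrite('pics/s7z.png',cv2.cvtColor(cv2.resize(cv2.convertScaleAbs(b[140:320,220:420],alpha=1.4),None,fx=3,fy=3),cv2.COLOR_RGB2BGR))
E
```

```text
time: 16.8
tool_pos: [0.6091, 0.1574, 0.0929]
eef_rot: [0.0, -0.068, 0.998, -0.0]
force: [-11.3, -3.2, 24.8]
grip_width: -0.001
[-0.04627661  0.00061939  0.09290374] [-11.27463611  -3.16604113  24.79466703]
time: 18.05
tool_pos: [0.5503, 0.1499, 0.2726]
eef_rot: [0.003, -0.068, 0.998, 0.001]
force: [0.0, 0.2, -0.4]
grip_width: 0.004
time: 19.3
tool_pos: [0.3773, 0.3777, 0.2698]
eef_rot: [0.0, -0.068, 0.998, -0.0]
force: [0.2, -0.5, 0.0]
grip_width: -0.001
```

View pics/s7z.png

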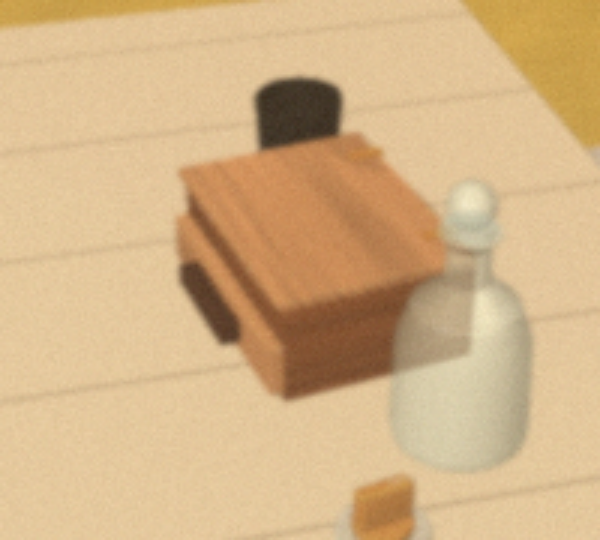

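View pics/t7.png

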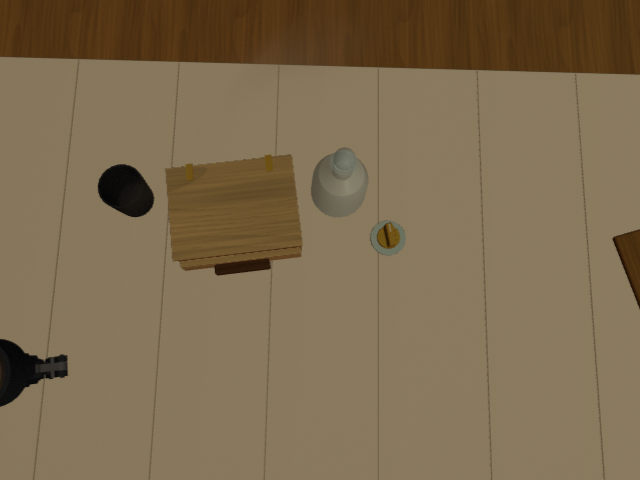

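```bash
python3 - <<'E'
from h import *
for uv in [(216,274),(270,271)]: print(inbox(plane('top',uv,.03)).round(4))
print('lid front', [inbox(plane('top',uv,.093)).round(4) for uv in [(173,260),(300,246)]])
arm.sign_off()
E
```

```text
[-0.1097  0.0489  0.03  ]
[-0.1153 -0.0488  0.03  ]
lid front [array([-0.0869,  0.1107,  0.093 ]), array([-0.0869, -0.1073,  0.093 ])]
the job is handed in; nothing more can be done
```

The drawer is fully home and the lid is fully shut, done in that order, and I have handed the job in at about 19.4 s. I used only the shut fingertips.

- **Drawer:** I pushed the pull along the box's x axis until it stopped, with a rise to about 16 N sideways. In the last top picture the pull face reads 110 and 115 mm from the box origin at its two ends. Home is 110 mm, and the difference is about the error of my pixel reading. The side view shows the drawer front flush against the box.
- **Lid:** I pressed its outer face down slowly along its arc at about 1–2 N. At the end it stopped with the fingertips 92.9–93.0 mm above the ledge, where a shut lid should be at 93 mm. I then pressed to about 25 N vertically to make sure it had seated. The last top picture puts its free edge at −86.9 mm, where −86 mm is expected when shut.
- **Surroundings:** The decanter, tumbler and dimmer are at the same pixels as at the start. The opener lay undisturbed in the pictures taken before the lid covered it. The arm ended clear of everything, with the force reading near zero.

No check failed.

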